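# Load the board carrier into the drop-front curing box

## Task

Swing the sloping front door of the curing box all the way down, set the carrier that holds the circuit boards gently down flat between the two guide rails inside, and swing the door back up until it is fully shut over it. Guide the door by hand both ways, without letting it drop open or slam, and leave the bare carrier and everything else on the bench where it is.

Things in the scene. Friction and masses are not known exactly. Their poses are not given: they have to be found in the camera images.
- curebox: White wedge-shaped box fixed to the bench, 178 deep (x) x 224 wide (y) x 215 high. Origin: centre of its underside; x points from front to back wall. Inner floor 50 above the bench; back wall 12 thick, inner face at x +75, to the full height; triangular side cheeks 12 thick (inside width 200). No roof: the sloping door is the only cover; with it down the inside is open from above.
- box_seat (a point): Point on the inner floor midway between the two guide rails, where the carrier's origin goes: 90 behind the hinge line, 70 in front of the back wall. Axes as the box's. Rails run along x (115 long, 12 high), inner faces 46 either side of this point in y; the carrier lies lengthwise (its x along the box's x) between them, either way round, 6 mm play each side.
- door_hinge (a point): Middle of the door's hinge line, at the front edge of the inner floor, 50 above the bench; hinge line along y of the curing box, axes as the curing box's.
- door (a joint): Door angle in rad: 0 = shut (leaning back 44 degrees from upright over the box), 0.77 = upright, 2.30 = fully down on its stop (nearly level, reaching out in front of the box). It weighs about 0.45 kg and falls freely to either side of upright. Panel 224 wide, 232 long, 10 thick.
- door_bar (a point): Centre of the door's pull bar: round steel, 14 diameter, 110 long, parallel to the hinge line, on two posts beyond the door's free edge, in the door's plane, 272 from the hinge line. Free gap of 33 between bar and door edge, so fingers can straddle it from above at any door angle. About 249 above the bench when shut, 54 when down. The point turns with the door (its axes are the box's when shut).
- carrier: Board carrier to load: black plate 100 (x) x 80 (y) x 8 with an upright aluminium grip fin in its middle, 40 long (x), 12 thick (y), top 46 above the underside; green boards with four white connector blocks (20 x 12, top 23 above the underside, at x +-30, y +-31). Origin: centre of the underside. About 0.3 kg. Lies on the bench left or right of the box.
- bare_carrier: Bare carrier: same plate and fin, without boards and connectors. Origin: centre of the underside. To be left alone; it lies on the other side of the box from the loaded one.
- mug: White mug, 80 across, 90 high; origin centre of underside. Bystander.
- flux_bottle: White bottle with black cap, 60 across, 150 high; origin centre of underside. Bystander.
- spool: Bare metal spool standing on end, 68 across, 50 high; origin centre of underside. Bystander.
- screwdriver: Screwdriver lying on the bench; origin at its middle. Bystander.
Not all that is in view belongs to the job. Leave any red look-alike of the carrier alone.

How it is judged:
By the outcome, as a careful person would: the job done as asked, in the order asked, and still so for the second after the job is handed in, with the robot touching nothing.
It also fails if it takes over 72 s, if anything falls off the work surface, if the arm or the gripper's body presses on something with over 40 N, if the wrist force passes 120 N, or if a joint passes its speed limit or range.

## Robot

A 7-joint arm with a two-finger parallel gripper is mounted at the origin on the work surface. World frame = base frame: x ahead of the robot, y to its left, z up, the work surface at z = 0. Lengths are in m, angles in rad, forces in N, time in s.
With the tool pointing down it reaches from about 0.425 to 0.975 m from the base axis. Payload 16.7 kg.
Tool frame: the origin (TCP) lies at the centre of the arm's flange, where the gripper is bolted on; the fingertips stand 173 mm ahead of it and the grasp point (between the pads) lies bot.tcp_to_grasp ahead of it (bot.tcp_to_grasp is the distance from the TCP to the grasp point, in m); x points along the fingers, y is the direction in which the jaws open and shut, and the axes are right-handed (so a half turn about x gives the same grasp; the last joint's range is limited). The gripper opens to 85 mm and grips with 20 to 120 N. Pads are 22 mm wide; open, the fingers measure 114 mm over their backs; the gripper's body (76 mm by 85 mm) begins 54 mm behind the grasp point. The pads swing forward as they close: fully open they stand 13 mm farther back than shut.
Start: joints at [0.97, 0.426, 0.074, 1.606, -0.034, 1.111, -0.067], TCP at [0.295, -0.607, 0.405] pointing down, gripper open.
Joint ranges: [-2.85, 2.85], [-0.5, 2.14], [-1.23, 1.37], [0.21, 2.46], [-1.02, 4.16], [0.16, 2.05], [-2.73, 2.73]. Speed limits (rad/s): [1.89, 1.89, 2.39, 2.39, 3.01, 3.01, 3.01].

## Interface

Orientations are given as a unit quaternion [w, x, y, z].
In Python, from workcell import telemetry, cams, job, bot gives the robot as it stands.
- The arm moves only by the shell command python3 -m inch 'ROWS' [FORCE]. ROWS is JSON, one flat list of numbers, 7 for each row, row after row: the shift along the tool's x, y, z in m, then the turn, a rotation vector about the tool's x, y, z in degrees, then the closure, from 0 (fully open) to 1 (shut). A call has 1 to 10 rows; each row is the pose to reach, as a shift and turn from the pose measured when the call began, along the tool's axes at that moment; what a row does not reach only later rows make up. A row lasts 1/12 s, in which the tool goes at most 41.7 mm and 7.16 degrees, less where a joint would pass 70% of its speed; a pose out of reach is approached as far as the arm can. A call with a gripper value outside its range is refused whole. The fingers move at their own pace and stop on an object; FORCE is the grip in N (left out, the last holds). Time passes only in rows, so rows that repeat a pose let the fingers close. It gives the time, the measured TCP pose, the force and the opening at its end, in the units of the state.
- telemetry.state(): the state, without advancing time (a new reading comes with each control period).
- cams.grab_frame(name): name is "scene" or "top" or "wrist"; returns a dict with "color" (420x560x3 uint8, blue, green, red), "camera_matrix" (3x3 intrinsics, pixels), "extrinsics" (4x4, takes a point from world to camera coordinates). Camera axes: x right, y up, looking along -z (the intrinsics and any distortion apply to the point x, -y, -z); pixel columns grow to the right and rows downward; lengths in m; the calibration is good to about 2 mm. A picture is of the moment at which its call begins. There is no depth.
- job.hand_in(): hands the job in, once; it reports no verdict.
The state is a dict: "time_s": time; "joint_pos": joint angles; "qvel": joint speeds; "tau": joint torques, N m; "eef_pos": TCP position; "orientation": TCP orientation; "wrist_force": force on the tool from outside, world axes, zero at the start; "torque": the same for the moment, N m; "finger_gap": opening from 0.0 (shut) to 1.0 (fully open).
Only numpy, scipy, OpenCV 4.12 (cv2) and the standard library are available. Lean on these libraries where they do the work, as an engineer would, in place of code of your own. Each camera call takes 0.05 s, during which the arm holds its last target. There are 200 camera calls.

## Working session

There is one attempt and no reset: what is moved stays moved. The work goes in short steps, Python scripts to look and compute and a shell command to move; the robot and the scene stay as the last step left them, time stands still between calls to the robot, and variables do not carry over. Pictures are saved under pics/ and viewed, about 8 in all and at most 12, crops included, and the job is handed in when it is done.

```bash
mkdir -p pics; cat > h.py <<'E'
import numpy as np, cv2
from workcell import telemetry, cams, job, bot
from scipy.spatial.transform import Rotation as R
def pose(s=None):
    s=s or telemetry.state(); q=s['orientation']
    return np.array(s['eef_pos']), R.from_quat([q[1],q[2],q[3],q[0]]).as_matrix()
def ray(f,u,v):
    K=np.array(f['camera_matrix']);E=np.array(f['extrinsics'])
    d=np.linalg.inv(K)@[u,v,1]; d=d*[1,-1,-1]
    return -E[:3,:3].T@E[:3,3], E[:3,:3].T@d
def onz(f,u,v,z):
    c,d=ray(f,u,v); return c+d*(z-c[2])/d[2]
def proj(f,p):
    K=np.array(f['camera_matrix']);E=np.array(f['extrinsics'])
    c=E[:3,:3]@np.array(p)+E[:3,3]; q=K@(c*[1,-1,-1]); return q[:2]/q[2]
def grab(n,save=None):
    f=cams.grab_frame(n)
    if save: cv2.imwrite('pics/'+save+'.png',f['color']); np.savez('pics/'+save+'.npz',**{k:np.array(v) for k,v in f.items() if k!='name'})
    return f
E
python3 - <<'E'
from h import *
print(telemetry.state(),bot.tcp_to_grasp)
a=grab('scene','s0');b=grab('top','t0')
for f in(a,b):print(f.keys(),f['camera_matrix'],f['extrinsics'])
print(pose()[1])
E
```

```text
{'time_s': 0.0, 'joint_pos': array([ 0.96952459,  0.42675972,  0.07384678,  1.60664299, -0.03406979,
        1.11080147, -0.0670821 ]), 'qvel': array([ 0.00042583,  0.0004394 ,  0.000735  ,  0.00025786,  0.00015521,
       -0.00149144,  0.00078255]), 'tau': array([ 1.19637381e-03, -9.49828005e+01,  3.76099035e+00, -4.63501382e+01,
        1.91642123e-02,  1.01079841e-02,  2.23983068e-05]), 'eef_pos': array([ 0.29457833, -0.60711139,  0.40397596]), 'orientation': array([-0.15791745, -0.68899253, -0.15882522,  0.68929379]), 'wrist_force': array([-1.19257757, -0.72915087,  0.24534599]), 'torque': array([ 0.03718968,  0.00449606, -0.02108822]), 'finger_gap': 0.9996025466212896} 0.1547
dict_keys(['color', 'camera_matrix', 'extrinsics']) [[432.86128375   0.         280.3149891 ]
 [  0.         432.86128375 212.35012642]
 [  0.           0.           1.        ]] [[ 0.43765458  0.89910248  0.00855524 -0.22800687]
 [-0.56289887  0.2665569   0.78236326  0.19031015]
 [ 0.7011443  -0.3472206   0.62276362 -1.7987605 ]
 [ 0.          0.          0.          1.        ]]
dict_keys(['color', 'camera_matrix', 'extrinsics']) [[409.93847589   0.         268.89348342]
 [  0.         409.93847589 209.93647594]
 [  0.           0.           1.        ]] [[ 0.02725658 -0.99931017  0.02522435 -0.03383597]
 [ 0.99794613  0.0286654   0.05728706 -0.55596976]
 [-0.05797061  0.02361109  0.99803904 -1.20484653]
 [ 0.          0.          0.          1.        ]]
[[-5.64881348e-04  4.36572057e-01 -8.99669117e-01]
 [ 1.03647537e-03 -8.99668522e-01 -4.36572419e-01]
 [-9.99999303e-01 -1.17909650e-03  5.57097818e-05]]
```

View pics/t0.png

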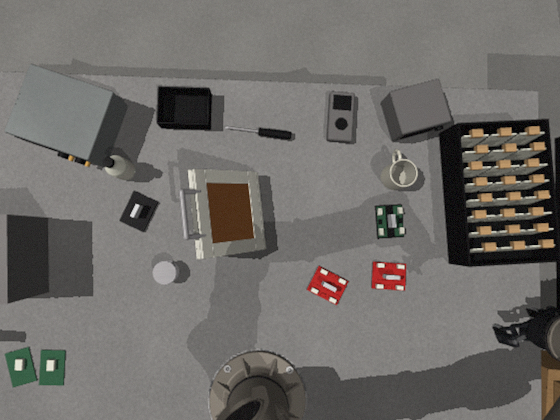

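View pics/s0.png

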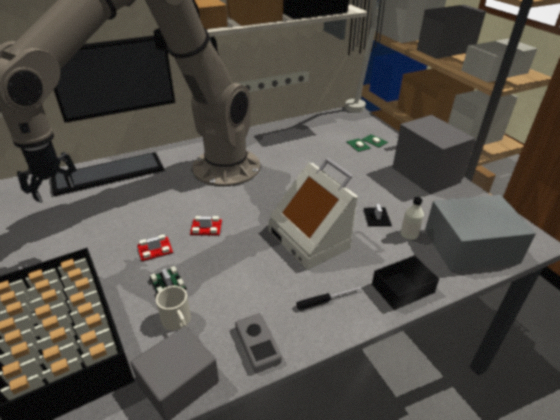

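The top view shows the curing box at about (225,212). Its pull bar is at (187,212), the back-wall side, so the door hinges at about column 262 and opens to the right.

Carrier candidates:
- **(390,221):** black plate with green boards and four white blocks. This fits the description.
- **(328,285) and (389,276):** red look-alikes.
- **(139,211):** the bare carrier.
- **(20,366) and (53,366):** loose green boards.

I'll confirm with an enlarged crop.

```bash
python3 - <<'E'
from h import *
im=cv2.imread('pics/t0.png')
a=cv2.resize(im[155:265,170:280],None,fx=5,fy=5,interpolation=cv2.INTER_CUBIC)
b=cv2.resize(im[195:250,365:415],None,fx=5,fy=5,interpolation=cv2.INTER_CUBIC)
c=np.zeros((550,800,3),np.uint8);c[:,:550]=a;c[:275,550:]=b
cv2.imwrite('pics/c1.png',c)
f=dict(np.load('pics/t0.npz'))
hsv=cv2.cvtColor(im,cv2.COLOR_BGR2HSV)
g=cv2.inRange(hsv,(40,60,20),(90,255,255))
n,l,st,ce=cv2.connectedComponentsWithStats(g)
for i in range(1,n):
    if st[i][4]>20: print(st[i],ce[i],onz(f,*ce[i],.01))
E
```

```text
[392 205  12  32 161] [397.08695652 220.63975155] [ 0.53586624 -0.40561813  0.01      ]
[376 206  12  32 202] [382.1039604  220.97524752] [ 0.53357977 -0.36015903  0.01      ]
[  5 347  32  40 722] [ 20.72022161 367.15235457] [0.0820528  0.68556763 0.01      ]
[ 39 350  27  35 716] [ 52.09916201 367.59357542] [0.08252247 0.59606402 0.01      ]
```

View pics/c1.png

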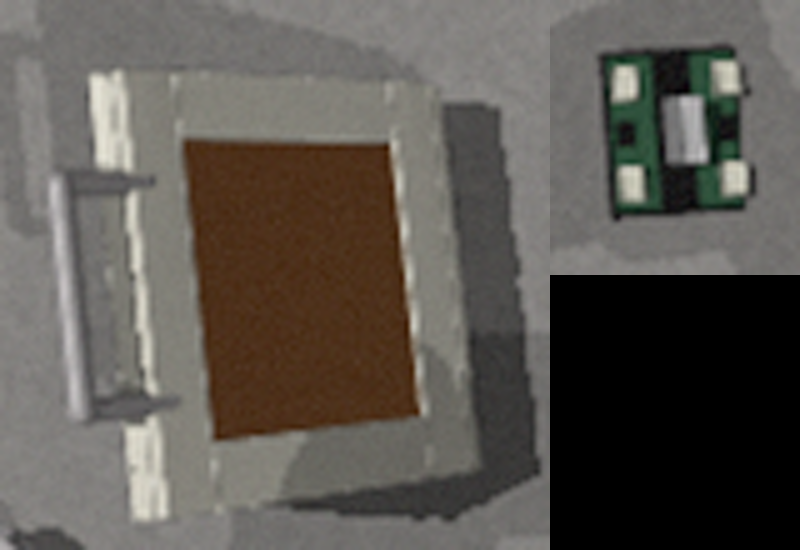

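The crop confirms the carrier at full-image (392,221): black plate, green boards, four white blocks and an aluminium fin. The bar ends are at about (182.4,190) and (186,238.6), and the back-wall outer top corners are at (188.4,169.6) and (197,259).

```bash
cat >> h.py <<'E'
def rel(target_grasp, ydir=None):
    """tool-frame shift to bring the grasp point (tool-down) to target; yaw so tool y ~ +-ydir; turn about tool x deg"""
    p,M=pose(); t=np.array(target_grasp)+[0,0,bot.tcp_to_grasp]
    sh=M.T@(t-p)
    out=[]
    if ydir is not None:
        for s in (1,-1):
            X=np.array([0,0,-1.]);Y=s*np.array([ydir[0],ydir[1],0])/np.hypot(*ydir[:2]);Z=np.cross(X,Y)
            out.append(R.from_matrix(M.T@np.c_[X,Y,Z]).as_rotvec(degrees=True).round(2))
    return sh.round(4),out
E
python3 - <<'E'
from h import *
f=dict(np.load('pics/t0.npz'));s=dict(np.load('pics/s0.npz'))
C=lambda u,v:(170+u/5,155+v/5)
D=lambda u,v:(365+(u-550)/5,195+v/5)
b1=onz(f,*C(62,175),.249);b2=onz(f,*C(80,418),.249)
w1=onz(f,*C(90,73),.215);w2=onz(f,*C(134,520),.215)
print('bar',b1,b2,np.linalg.norm(b1-b2),'wall',w1,w2,np.linalg.norm(w1-w2))
for n,a,b in(('bar',b1,b2),('wall',w1,w2)):
    d=(b-a)[:2]; d/=np.linalg.norm(d); print(n,'xaxis',[d[1],-d[0]], np.degrees(np.arctan2(-d[0],d[1])))
# hinge line points: door lower corners z ~.05
h1=onz(f,*C(440,85),.05);h2=onz(f,*C(478,468),.05);print('front',h1,h2,np.linalg.norm(h1-h2))
con=[onz(f,*D(*p),.023) for p in((626,83),(726,77),(630,183),(735,178))]
print('con',np.round(con,4),np.mean(con,0))
print('fin',onz(f,*D(687,130),.046), [onz(f,*D(*p),.046) for p in((663,97),(668,162),(703,96),(709,162))])
print('proj bar in scene',proj(s,b1),proj(s,b2),proj(s,np.mean(con,0)))
E
```

```text
bar [0.58520832 0.19648862 0.249     ] [0.46894598 0.18335497 0.249     ] 0.11700181405771151 wall [0.6401389  0.19101027 0.215     ] [0.41892964 0.16087247 0.215     ] 0.2232528209724936
bar xaxis [np.float64(-0.11225165215074022), np.float64(0.9936798108995821)] 96.44512978767568
wall xaxis [np.float64(-0.13499401790074186), np.float64(0.9908464134925322)] 97.75827397303783
front [0.66438276 0.01724947 0.05      ] [ 0.4429556  -0.01102157  0.05      ] 0.22322463742082643
con [[ 0.5609 -0.3502  0.023 ]
 [ 0.5662 -0.4103  0.023 ]
 [ 0.5014 -0.3533  0.023 ]
 [ 0.5061 -0.4162  0.023 ]] [ 0.53363009 -0.38249597  0.023     ]
fin [ 0.53295673 -0.37958461  0.046     ] [array([ 0.55187677, -0.36524178,  0.046     ]), array([ 0.51394469, -0.3685851 ,  0.046     ]), array([ 0.55313414, -0.38882786,  0.046     ]), array([ 0.51461213, -0.39272573,  0.046     ])]
proj bar in scene [349.12370798 176.40669237] [325.59776406 158.96333576] [165.72984622 278.0962633 ]
```

Box yaw comes out at 97.4°, hinge ≈ (0.552, 0.0045), bar ≈ (0.527, 0.190, 0.249) and carrier ≈ (0.533, -0.381) with yaw ≈ 4.8°. The measured sizes match the given ones (223/224, 117/110, 62, 60).

```bash
python3 - <<'E'
from h import *
xh=(-.1288,.9917)
print(rel((.58,-.25,.33),xh)); print(rel((.527,.190,.33),xh))
E
```

```text
(array([-0.0804, -0.1968, -0.4126]), [array([-1.6151e+02, -9.0000e-02,  2.0000e-02]), array([1.849e+01, 1.000e-02, 7.000e-02])])
(array([-0.0799, -0.6158, -0.5571]), [array([-1.6151e+02, -9.0000e-02,  2.0000e-02]), array([1.849e+01, 1.000e-02, 7.000e-02])])
```

```bash
python3 -m inch '[-0.04,-0.01,-0.02,3,0,0,0.3, -0.08,-0.03,-0.06,6,0,0,0.3, -0.08,-0.05,-0.1,10,0,0,0.3, -0.08,-0.07,-0.14,14,0,0,0.3, -0.08,-0.09,-0.18,18.5,0,0,0.3, -0.08,-0.11,-0.22,18.5,0,0,0.3, -0.08,-0.13,-0.26,18.5,0,0,0.3, -0.08,-0.15,-0.3,18.5,0,0,0.3, -0.08,-0.17,-0.34,18.5,0,0,0.3, -0.08,-0.19,-0.38,18.5,0,0,0.3]' 30; python3 - <<'E'
from h import *
print(rel((.527,.190,.32),(-.1288,.9917)))
E
```

```text
time_s: 0.93
eef_pos: [0.5289, -0.3016, 0.4842]
orientation: [-0.045, -0.705, -0.046, 0.706]
wrist_force: [1.1, -1.6, 0.1]
finger_gap: 0.702
(array([ 0.01  , -0.4878, -0.0612]), [array([ 1.7998e+02,  1.1000e-01, -6.0000e-02]), array([-0.02,  0.04,  0.07])])
```

```bash
python3 -m inch '[0,-0.04,-0.005,0,0,0,0.6, 0,-0.08,-0.01,0,0,0,0.6, 0,-0.12,-0.015,0,0,0,0.6, 0,-0.16,-0.02,0,0,0,0.6, 0,-0.2,-0.025,0,0,0,0.6, 0,-0.24,-0.03,0,0,0,0.6, 0,-0.28,-0.035,0,0,0,0.6, 0,-0.32,-0.04,0,0,0,0.6, 0,-0.36,-0.045,0,0,0,0.6, 0,-0.4,-0.05,0,0,0,0.6]'; python3 -m inch '[0,-0.04,-0.01,0,0,0,0.6, 0,-0.07,-0.01,0,0,0,0.6, 0,-0.087,-0.01,0,0,0,0.6, 0,-0.087,-0.01,0,0,0,0.6, 0,-0.087,-0.01,0,0,0,0.6]'; python3 - <<'E'
from h import *
print(rel((.527,.190,.249),(-.1288,.9917)))
f=grab('wrist','w1'); 
print(proj(f,(.527,.190,.249)))
g=grab('scene','s1')['color']
cv2.imwrite('pics/v1.png',np.hstack([cv2.resize(f['color'],(400,300)),cv2.resize(g[80:290,200:480],(400,300))]))
E
```

```text
time_s: 1.77
eef_pos: [0.5265, 0.1034, 0.4846]
orientation: [-0.045, -0.705, -0.046, 0.706]
wrist_force: [1.5, 0.6, 0.5]
finger_gap: 0.4
time_s: 2.18
eef_pos: [0.525, 0.1917, 0.4843]
orientation: [-0.046, -0.705, -0.046, 0.706]
wrist_force: [-0.1, 0.0, 0.0]
finger_gap: 0.402
(array([ 0.0806,  0.002 , -0.0019]), [array([-1.7991e+02, -8.0000e-02,  1.3000e-01]), array([0.09, 0.08, 0.05])])
[285.25160749 219.7512032 ]
```

View pics/v1.png

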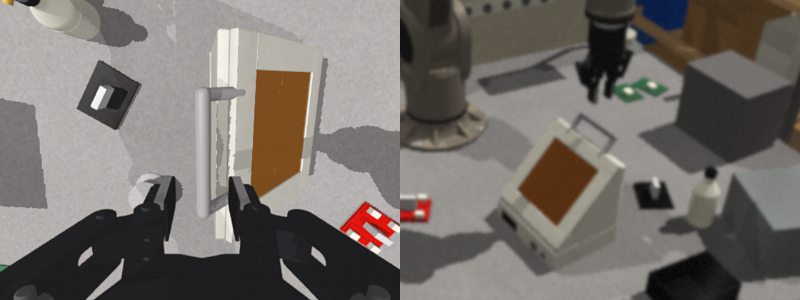

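The wrist view shows the bar at full-size pixels (287,126)–(290,300), between the fingers and about 2 mm door-side of my estimate. I'll descend and grip lightly.

```bash
python3 -m inch '[0.02,0.003,0,0,0,0,0.6, 0.04,0.004,0,0,0,0,0.6, 0.06,0.004,0,0,0,0,0.6, 0.07,0.004,0,0,0,0,0.6, 0.078,0.004,0,0,0,0,0.6, 0.078,0.004,0,0,0,0,0.6, 0.078,0.004,0,0,0,0,0.75, 0.078,0.004,0,0,0,0,1, 0.078,0.004,0,0,0,0,1, 0.078,0.004,0,0,0,0,1]' 25; python3 -m inch '[0,0,0,0,0,0,1, 0,0,0,0,0,0,1]'; python3 - <<'E'
from h import *
p,M=pose(); print(p+M[:,0]*bot.tcp_to_grasp,telemetry.state()['wrist_force'])
E
```

```text
time_s: 3.12
eef_pos: [0.5261, 0.1866, 0.4076]
orientation: [0.045, 0.706, 0.046, -0.705]
wrist_force: [1.1, 4.5, 5.1]
finger_gap: 0.149
time_s: 3.28
eef_pos: [0.5261, 0.1865, 0.4078]
orientation: [0.045, 0.706, 0.046, -0.705]
wrist_force: [-0.8, 2.2, 0.3]
finger_gap: 0.149
[0.52625031 0.18665883 0.25310612] [-0.79460608  2.17061632  0.26949764]
```

```bash
python3 - <<'E'
from h import *
r=.272
for a0 in (43,10,-23,-56):
    a=np.radians(a0-3.3*np.arange(1,11)); b=np.radians(a0)
    print(a0,[(round(-r*(np.cos(x)-np.cos(b)),3),round(-r*(np.sin(x)-np.sin(b)),3)) for x in a])
E
```

```text
43 [(np.float64(-0.01), np.float64(0.012)), (np.float64(-0.02), np.float64(0.024)), (np.float64(-0.029), np.float64(0.037)), (np.float64(-0.037), np.float64(0.05)), (np.float64(-0.044), np.float64(0.064)), (np.float64(-0.051), np.float64(0.078)), (np.float64(-0.057), np.float64(0.093)), (np.float64(-0.062), np.float64(0.108)), (np.float64(-0.066), np.float64(0.123)), (np.float64(-0.069), np.float64(0.138))]
10 [(np.float64(-0.002), np.float64(0.015)), (np.float64(-0.004), np.float64(0.031)), (np.float64(-0.004), np.float64(0.047)), (np.float64(-0.004), np.float64(0.062)), (np.float64(-0.002), np.float64(0.078)), (np.float64(-0.0), np.float64(0.094)), (np.float64(0.003), np.float64(0.109)), (np.float64(0.007), np.float64(0.124)), (np.float64(0.012), np.float64(0.139)), (np.float64(0.017), np.float64(0.154))]
-23 [(np.float64(0.007), np.float64(0.014)), (np.float64(0.014), np.float64(0.028)), (np.float64(0.022), np.float64(0.041)), (np.float64(0.031), np.float64(0.054)), (np.float64(0.04), np.float64(0.067)), (np.float64(0.051), np.float64(0.079)), (np.float64(0.062), np.float64(0.09)), (np.float64(0.073), np.float64(0.1)), (np.float64(0.086), np.float64(0.11)), (np.float64(0.098), np.float64(0.119))]
-56 [(np.float64(0.013), np.float64(0.008)), (np.float64(0.027), np.float64(0.016)), (np.float64(0.041), np.float64(0.023)), (np.float64(0.056), np.float64(0.029)), (np.float64(0.07), np.float64(0.034)), (np.float64(0.085), np.float64(0.038)), (np.float64(0.101), np.float64(0.042)), (np.float64(0.116), np.float64(0.044)), (np.float64(0.132), np.float64(0.046)), (np.float64(0.147), np.float64(0.046))]
```

```bash
python3 -m inch '[-0.01,0.012,0,0,0,0,1, -0.02,0.024,0,0,0,0,1, -0.029,0.037,0,0,0,0,1, -0.037,0.05,0,0,0,0,1, -0.044,0.064,0,0,0,0,1, -0.051,0.078,0,0,0,0,1, -0.057,0.093,0,0,0,0,1, -0.062,0.108,0,0,0,0,1, -0.066,0.123,0,0,0,0,1, -0.069,0.138,0,0,0,0,1]'; cat > d.py <<'E'
from h import *
p,M=pose(); g=p+M[:,0]*bot.tcp_to_grasp; h=np.array([.5502,.0025,.05]); xh=np.array([-.1288,.9917,0])
x=(g-h)@xh; z=g[2]-.05-.004
print(x,z,'r',np.hypot(x,z),'phi',np.degrees(np.arctan2(x,z)),'lat',(g-h)@[-.9917,-.1288,0],telemetry.state()['wrist_force'].round(1),M[:,1].round(3),M[:,0].round(3))
E
python3 d.py
```

```text
time_s: 4.12
eef_pos: [0.5445, 0.0487, 0.4775]
orientation: [0.045, 0.707, 0.046, -0.704]
wrist_force: [11.5, 2.3, -3.6]
finger_gap: 0.149
0.046788686793359985 0.2688433755291168 r 0.27288448431110346 phi 9.872698875949931 lat -0.0010211334828624206 [11.5  2.3 -3.6] [ 0.127 -0.992 -0.001] [ 0.004  0.002 -1.   ]
```

```bash
python3 -m inch '[-0.002,0.015,-0.001,0,0,0,1, -0.004,0.031,-0.002,0,0,0,1, -0.004,0.047,-0.002,0,0,0,1, -0.004,0.062,-0.002,0,0,0,1, -0.002,0.078,-0.003,0,0,0,1, 0,0.094,-0.003,0,0,0,1, 0.003,0.109,-0.003,0,0,0,1, 0.007,0.124,-0.003,0,0,0,1, 0.012,0.139,-0.003,0,0,0,1, 0.017,0.154,-0.003,0,0,0,1]'; python3 d.py
```

```text
time_s: 4.95
eef_pos: [0.5668, -0.1044, 0.4597]
orientation: [0.044, 0.707, 0.046, -0.705]
wrist_force: [2.0, 5.6, -13.1]
finger_gap: 0.147
-0.1078416830103644 0.2510056143263299 r 0.27319159397361803 phi -23.250223624906848 lat -0.0032123608572637383 [  2.    5.6 -13.1] [ 0.127 -0.992 -0.002] [ 0.003  0.002 -1.   ]
```

```bash
python3 -m inch '[0.007,0.014,0,0,0,0,1, 0.014,0.028,0,0,0,0,1, 0.022,0.041,0,0,0,0,1, 0.031,0.054,0,0,0,0,1, 0.04,0.067,0,0,0,0,1, 0.051,0.079,0,0,0,0,1, 0.062,0.09,0,0,0,0,1, 0.073,0.1,0,0,0,0,1, 0.086,0.11,0,0,0,0,1, 0.098,0.119,0,0,0,0,1]'; python3 d.py
```

```text
time_s: 5.78
eef_pos: [0.5829, -0.222, 0.3603]
orientation: [0.044, 0.707, 0.047, -0.704]
wrist_force: [8.2, 9.8, -6.6]
finger_gap: 0.15
-0.22638838992578356 0.1515732064647453 r 0.27244474671241675 phi -56.19661164702683 lat -0.004196126239699369 [ 8.2  9.8 -6.6] [ 0.128 -0.992 -0.003] [ 0.004  0.004 -1.   ]
```

```bash
python3 -m inch '[0.012,0.008,0,0,0,0,1, 0.025,0.015,0,0,0,0,1, 0.038,0.021,0,0,0,0,1, 0.052,0.028,0,0,0,0,1, 0.066,0.033,0,0,0,0,1, 0.08,0.037,0,0,0,0,1, 0.094,0.041,0,0,0,0,1, 0.108,0.043,0,0,0,0,1, 0.12,0.045,0,0,0,0,1, 0.13,0.046,0,0,0,0,1]'; python3 d.py;  python3 -m inch '[0.006,0,0,0,0,0,1, 0.011,0,0,0,0,0,1, 0.015,0,0,0,0,0,1, 0.018,0,0,0,0,0,1, 0.018,0,0,0,0,0,1]'; python3 d.py
```

```text
time_s: 6.62
eef_pos: [0.5893, -0.2642, 0.2277]
orientation: [0.043, 0.706, 0.049, -0.705]
wrist_force: [-0.4, 22.5, -2.1]
finger_gap: 0.153
-0.26819731763282645 0.01903933985238933 r 0.26887227013483184 phi -85.93938212585961 lat -0.004736728147811488 [-0.4 22.5 -2.1] [ 0.131 -0.991 -0.008] [ 0.001  0.009 -1.   ]
time_s: 7.03
eef_pos: [0.591, -0.2635, 0.2121]
orientation: [0.044, 0.708, 0.05, -0.704]
wrist_force: [-1.7, 9.6, 32.0]
finger_gap: 0.149
-0.26788345810985975 0.0034165885901807254 r 0.267905244828263 phi -89.26928861245234 lat -0.007184972173317719 [-1.7  9.6 32. ] [ 0.132 -0.991 -0.008] [ 0.005  0.008 -1.   ]
```

```bash
python3 -m inch '[-0.002,-0.002,0,0,0,0,1, -0.002,-0.002,0,0,0,0,0.6, -0.002,-0.002,0,0,0,0,0.6, -0.002,-0.002,0,0,0,0,0.6, -0.002,-0.002,0,0,0,0,0.6, -0.03,-0.002,0,0,0,0,0.6, -0.06,-0.002,0,0,0,0,0.6, -0.1,-0.002,0,0,0,0,0.6, -0.13,-0.002,0,0,0,0,0.6, -0.16,-0.002,0,0,0,0,0.6]'; python3 - <<'E'
from h import *
f=grab('top','t2');w=grab('wrist','w2')
print(rel((.5333,-.381,.13),(-.08,.997)))
cv2.imwrite('pics/v2.png',cv2.resize(f['color'][150:270,180:420],(800,400),interpolation=cv2.INTER_CUBIC))
im=f['color'];hsv=cv2.cvtColor(im,cv2.COLOR_BGR2HSV)
g=cv2.inRange(hsv,(40,60,20),(90,255,255))
n,l,st,ce=cv2.connectedComponentsWithStats(g)
for i in range(1,n):
    if st[i][4]>20: print(st[i],ce[i],onz(f,*ce[i],.01))
E
```

```text
time_s: 7.87
eef_pos: [0.5897, -0.2629, 0.3738]
orientation: [0.044, 0.708, 0.05, -0.703]
wrist_force: [0.4, 0.1, -0.5]
finger_gap: 0.392
(array([0.0911, 0.1094, 0.0737]), [array([-177.  ,   -0.39,   -1.1 ]), array([ 2.99, -0.71,  0.25])])
[377 220   6  10  34] [379.         224.82352941] [ 0.52173556 -0.35088639  0.01      ]
[  5 347  32  40 723] [ 20.70677732 367.16874136] [0.08200575 0.68560303 0.01      ]
[ 39 350  27  35 724] [ 52.11187845 367.5359116 ] [0.08268645 0.59603706 0.01      ]
```

View pics/v2.png

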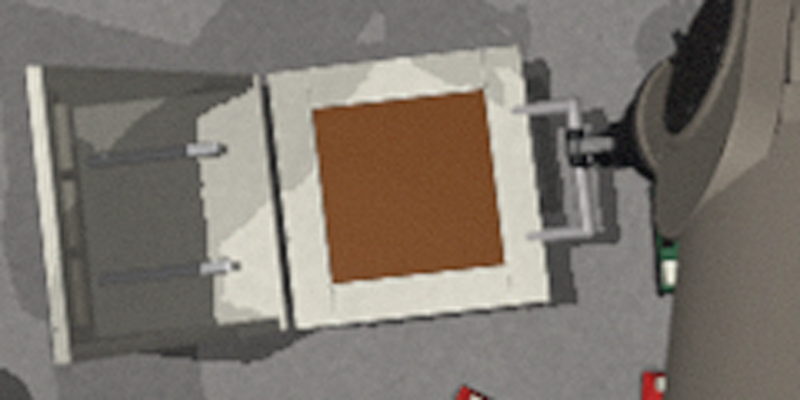

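The door is fully down. The rails run at crop (92,160)–(222,150) and (100,279)–(235,267), and the hinge gap at (257,77)–(285,327). I'll refine the seat and aim for the carrier.

```bash
python3 - <<'E'
from h import *
f=dict(np.load('pics/t2.npz'))
C=lambda u,v:(180+u/(10/3),150+v/(10/3))
P=lambda u,v,z:onz(f,*C(u,v),z)
u1,u2,l1,l2=P(92,160,.062),P(222,150,.062),P(100,279,.062),P(235,267,.062)
print(u1,u2,l1,l2,'sep',u2-l2)
m1,m2=(u1+l1)/2,(u2+l2)/2; d=m1-m2; print('mid',m1,m2,np.degrees(np.arctan2(d[1],d[0])),np.linalg.norm(d))
h1,h2=P(257,77,.05),P(285,327,.05);print('hinge',h1,h2,(h1+h2)/2,np.linalg.norm(h1-h2),np.degrees(np.arctan2((h2-h1)[1],(h2-h1)[0]))+270)
w1,w2=P(30,66,.215),P(62,362,.215);print('wall',w1,w2,(w1+w2)/2,np.linalg.norm(w1-w2),np.degrees(np.arctan2((w2-w1)[1],(w2-w1)[0]))+270)
E
```

```text
[0.58321016 0.15912251 0.062     ] [0.59512649 0.04795422 0.062     ] [0.48147469 0.14866304 0.062     ] [0.4948755  0.03377499 0.062     ] sep [0.10025099 0.01417923 0.        ]
mid [0.53234242 0.15389278 0.062     ] [0.54500099 0.04086461 0.062     ] 96.39020185997326 0.11373480514332963
hinge [0.66107972 0.01977325 0.05      ] [ 0.44438247 -0.01069377  0.05      ] [0.5527311  0.00453974 0.05      ] 0.2188285533188086 98.00316451715796
wall [0.63971408 0.1885085  0.215     ] [0.42002396 0.15648977 0.215     ] [0.52986902 0.17249914 0.215     ] 0.22201114460492824 98.29218809384392
```

```bash
python3 -m inch '[-0.01,0.03,0.02,1,-0.2,0,0.3, 0,0.06,0.04,2,-0.4,0,0.2, 0.02,0.09,0.06,3,-0.7,0.2,0.2, 0.02,0.109,0.074,3,-0.7,0.2,0.2, 0.02,0.109,0.074,3,-0.7,0.2,0.2, 0.02,0.109,0.074,3,-0.7,0.2,0.2]'; python3 - <<'E'
from h import *
f=grab('wrist','w3'); cv2.imwrite('pics/w3.png',f['color'])
print(rel((.5333,-.381,.034),(-.08,.997)), proj(f,(.5333,-.381,.046)),proj(f,(.5333,-.381,.023)),proj(f,(.5633,-.381,.023)),proj(f,(.5333,-.35,.023)))
E
```

```text
time_s: 8.47
eef_pos: [0.531, -0.3825, 0.3548]
orientation: [-0.027, -0.706, -0.028, 0.707]
wrist_force: [-0.6, 0.5, 0.5]
finger_gap: 0.798
(array([ 0.1665,  0.0003, -0.0013]), [array([ 1.7997e+02,  1.5000e-01, -3.0000e-02]), array([-0.03,  0.02,  0.1 ])]) [280.99332694 192.61048883] [281.11431973 186.86647476] [283.66265969 154.34869912] [247.60094322 184.31319159]
```

View pics/w3.png

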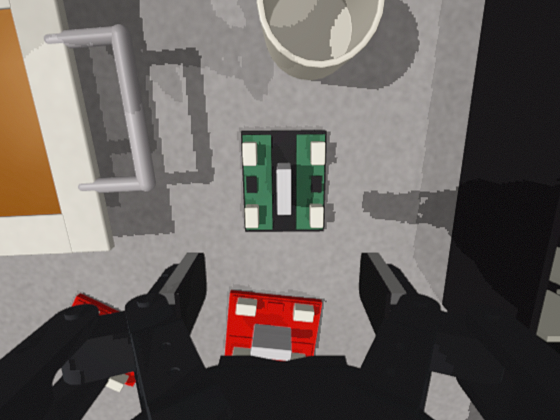

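The loaded carrier's fin is at (284,190) and its connectors are centred on (283.5,184.5). That is about 2.5 mm off my estimate in each axis, and the yaw is aligned. The next moves correct for this, then grip and lift.

```bash
python3 -m inch '[0.03,0.003,-0.0035,0,0,0,0.2, 0.06,0.003,-0.0035,0,0,0,0.2, 0.09,0.003,-0.0035,0,0,0,0.2, 0.115,0.003,-0.0035,0,0,0,0.2, 0.135,0.003,-0.0035,0,0,0,0.2, 0.15,0.003,-0.0035,0,0,0,0.2, 0.16,0.003,-0.0035,0,0,0,0.2, 0.166,0.003,-0.0035,0,0,0,0.2, 0.166,0.003,-0.0035,0,0,0,0.2, 0.166,0.003,-0.0035,0,0,0,0.4]' 45; python3 -m inch '[0,0,0,0,0,0,0.6, 0,0,0,0,0,0,0.8, 0,0,0,0,0,0,1, 0,0,0,0,0,0,1, 0,0,0,0,0,0,1, 0,0,0,0,0,0,1]'; python3 -m inch '[-0.015,0,0,0,0,0,1, -0.04,0,0,0,0,0,1, -0.08,0,0,0,0,0,1, -0.12,0,0,0,0,0,1, -0.16,0,0,0,0,0,1, -0.2,0,0,0,0,0,1, -0.22,0,0,0,0,0,1, -0.22,0,0,0,0,0,1]'
python3 - <<'E'
from h import *
f=grab('wrist','w4')
for yaw in (97.4,):
  a=np.radians(yaw); xh=np.array([np.cos(a),np.sin(a)]); yh=(-xh[1],xh[0])
  print(rel((.541,.094,.25),yh))
print(telemetry.state()['joint_pos'].round(2))
E
```

```text
time_s: 9.35
eef_pos: [0.5362, -0.3833, 0.1898]
orientation: [0.028, 0.707, 0.029, -0.706]
wrist_force: [-0.2, -0.3, 0.4]
finger_gap: 0.675
time_s: 9.85
eef_pos: [0.5364, -0.3834, 0.1906]
orientation: [0.028, 0.707, 0.029, -0.706]
wrist_force: [-1.4, 1.9, 5.9]
finger_gap: 0.136
time_s: 10.52
eef_pos: [0.5366, -0.3841, 0.4164]
orientation: [0.029, 0.709, 0.027, -0.704]
wrist_force: [1.6, -0.2, -3.9]
finger_gap: 0.13
(array([ 0.0078, -0.4759, -0.0428]), [array([87.17, -0.27,  0.12]), array([-92.83,  -0.12,  -0.28])])
[ 0.58  0.39 -0.07  1.63  0.03  1.11 -0.99]
```

The grip and lift look good: opening 0.13, load 4 N. Swinging across to the box with a -92.7° turn, which keeps joint 7 in range.

```bash
python3 -m inch '[0,-0.02,-0.002,-5,0,0,1, 0,-0.055,-0.005,-12,0,0,1, 0,-0.09,-0.008,-19,0,0,1, 0,-0.125,-0.011,-26,0,0,1, 0,-0.16,-0.015,-33,0,0,1, 0,-0.195,-0.018,-40,0,0,1, 0,-0.23,-0.021,-47,0,0,1, 0,-0.265,-0.024,-54,0,0,1, 0,-0.3,-0.027,-61,0,0,1, 0,-0.33,-0.03,-67,0,0,1]'; python3 - <<'E'
from h import *
a=np.radians(97.6)
print(rel((.540,.094,.25),(np.sin(a),-np.cos(a))))
print(telemetry.state()['joint_pos'].round(2))
E
```

```text
time_s: 11.4
eef_pos: [0.5389, -0.0501, 0.4109]
orientation: [0.416, 0.573, 0.415, -0.572]
wrist_force: [0.1, -0.3, -3.1]
finger_gap: 0.131
(array([ 0.0062, -0.0435, -0.1374]), [array([-2.56e+01,  2.00e-02, -1.20e-01]), array([ 1.544e+02, -1.600e-01, -3.000e-02])])
[ 0.34  0.23 -0.43  1.88  0.11  1.05 -0.44]
```

```bash
python3 -m inch '[0,-0.01,-0.03,-6,0,0,1, 0,-0.02,-0.06,-13,0,0,1, 0,-0.03,-0.09,-20,0,0,1, 0.003,-0.038,-0.12,-25.6,0,0,1, 0.006,-0.0435,-0.1375,-25.6,0,0,1, 0.006,-0.0435,-0.1375,-25.6,0,0,1, 0.006,-0.0435,-0.1375,-25.6,0,0,1]'; python3 - <<'E'
from h import *
a=np.radians(97.6)
print(rel((.540,.094,.0865),(np.sin(a),-np.cos(a))))
f=grab('wrist','w5'); g=grab('scene','s5')
s=np.hstack([cv2.resize(f['color'],(400,300)),cv2.resize(g['color'][110:290,220:460],(400,300),interpolation=cv2.INTER_CUBIC)])
cv2.imwrite('pics/v5.png',s)
E
```

```text
time_s: 11.98
eef_pos: [0.5394, 0.0949, 0.403]
orientation: [0.532, 0.465, 0.533, -0.466]
wrist_force: [0.5, 0.0, -3.6]
finger_gap: 0.133
(array([0.1618, 0.0006, 0.0009]), [array([0.11, 0.02, 0.06]), array([-1.7989e+02, -1.0000e-01,  3.0000e-02])])
```

View pics/v5.png

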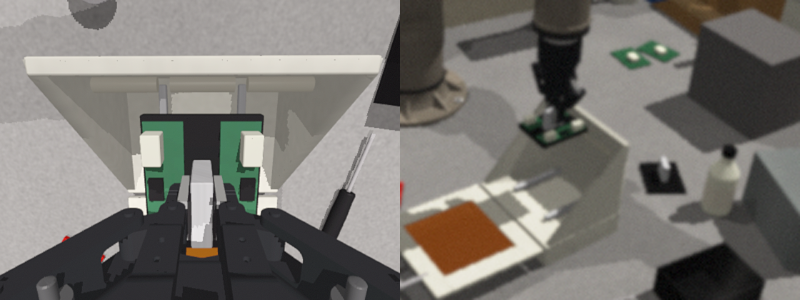

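The carrier hangs level, with rails at about half-res columns 164 and 242 and carrier edges at 141–263. I'll check the lateral offset by ray casting.

```bash
python3 - <<'E'
from h import *
f=dict(np.load('pics/w5.npz'));im=f['color'];print(f['camera_matrix'][0,2])
g=cv2.cvtColor(im,cv2.COLOR_BGR2GRAY).astype(int)
print('r',g[140,215:250],g[140,325:360]); print('c',g[172,188:206],g[172,358:378])
yh=np.array([-.9912,-.1323,0])
o=np.array([.54,.094,0])
for n,u,v,z in(('railL',229.5,140,.062),('railR',338.5,140,.062),('carL',197.5,172,.221),('carR',368.5,172,.221)):
    p=onz(f,u,v,z);print(n,p,(p-o)@yh)
E
```

```text
282.28097310784955
r [134 133 134 133 134 135 134 130 121 139 161 161 160 160 160 161 155 135
 109 114 137 136 134 134 132 143 167 167 166 166 165 166 165 166 167] [134 134 136 136 137 137 132 110 107 119 126 130 128 127 127 125 125 126
 122 124 137 138 137 137 139 138 138 138 138 137 137 136 135 136 136]
c [135 135 136 136 135 136 137 131  80  36  67 111 110 108 109 108 108 108] [109 108 109 108 109 108 109 105  78  37  64 120 138 135 135 135 133 133
 133 134]
railL [0.485778   0.13171892 0.062     ] 0.04875463422317117
railR [0.58481877 0.14515402 0.062     ] -0.05119204649642406
carL [0.49559285 0.13082751 0.221     ] 0.039144090056495905
carR [0.57342284 0.14139255 0.221     ] -0.03939875826873994
```

Rails are centred within 1 mm of the carrier. Lowering, slowly at the end.

```bash
python3 -m inch '[0.02,0.001,0.001,0,0,0,1, 0.045,0.001,0.001,0,0,0,1, 0.07,0.001,0.001,0,0,0,1, 0.095,0.001,0.001,0,0,0,1, 0.115,0.001,0.001,0,0,0,1, 0.13,0.001,0.001,0,0,0,1, 0.14,0.001,0.001,0,0,0,1, 0.147,0.001,0.001,0,0,0,1, 0.151,0.001,0.001,0,0,0,1, 0.154,0.001,0.001,0,0,0,1]'; python3 -m inch '[0.002,0,0,0,0,0,1, 0.004,0,0,0,0,0,1, 0.006,0,0,0,0,0,1, 0.006,0,0,0,0,0,1]'
```

```text
time_s: 12.92
eef_pos: [0.5412, 0.0919, 0.2497]
orientation: [0.532, 0.466, 0.531, -0.466]
wrist_force: [-0.1, 0.3, -2.8]
finger_gap: 0.127
time_s: 13.25
eef_pos: [0.5412, 0.0919, 0.2437]
orientation: [0.532, 0.466, 0.531, -0.466]
wrist_force: [0.0, -0.4, -3.3]
finger_gap: 0.128
```

```bash
python3 -m inch '[0.0005,-0.001,-0.002,0,0,0,1, 0.001,-0.001,-0.002,0,0,0,1, 0.002,-0.001,-0.002,0,0,0,1, 0.003,-0.001,-0.002,0,0,0,1, 0.004,-0.001,-0.002,0,0,0,1, 0.0045,-0.001,-0.002,0,0,0,1]'
```

```text
time_s: 13.75
eef_pos: [0.54, 0.0938, 0.2405]
orientation: [0.532, 0.466, 0.531, -0.467]
wrist_force: [-14.3, -4.2, 38.6]
finger_gap: 0.132
```

Contact is at the expected height. I'll ease off and release.

```bash
python3 -m inch '[-0.0005,0,0,0,0,0,1, -0.001,0,0,0,0,0,1]'; python3 -m inch '[0,0,0,0,0,0,0.8, 0,0,0,0,0,0,0.7, 0,0,0,0,0,0,0.6, 0,0,0,0,0,0,0.6, 0,0,0,0,0,0,0.6]';  python3 -m inch '[-0.01,0,0,0,0,0,0.6, -0.03,0,0,0,0,0,0.6, -0.06,0,0,0,0,0,0.6, -0.1,0,0,0,0,0,0.6, -0.13,0,0,0,0,0,0.6, -0.16,0,0,0,0,0,0.6, -0.2,0,0,0,0,0,0.6, -0.2,0,0,0,0,0,0.6]'; python3 - <<'E'
from h import *
f=grab('wrist','w6'); g=grab('scene','s6')
s=np.hstack([cv2.resize(f['color'],(400,300)),cv2.resize(g['color'][110:290,220:460],(400,300),interpolation=cv2.INTER_CUBIC)])
cv2.imwrite('pics/v6.png',s)
a=np.radians(97.6)
print(rel((.59,-.2625,.15),(np.cos(a),np.sin(a))))
print(telemetry.state()['joint_pos'].round(2))
E
```

```text
time_s: 13.92
eef_pos: [0.5401, 0.0939, 0.2418]
orientation: [0.532, 0.466, 0.531, -0.466]
wrist_force: [0.8, 1.2, -3.9]
finger_gap: 0.136
time_s: 14.33
eef_pos: [0.5401, 0.0939, 0.2417]
orientation: [0.532, 0.466, 0.531, -0.466]
wrist_force: [-0.1, 0.0, -0.7]
finger_gap: 0.398
time_s: 15.0
eef_pos: [0.5406, 0.0953, 0.4495]
orientation: [0.535, 0.469, 0.529, -0.464]
wrist_force: [0.8, -0.7, 0.5]
finger_gap: 0.4
(array([0.1401, 0.0025, 0.3601]), [array([-90.1 ,   0.33,  -0.11]), array([89.9 , -0.11, -0.32])])
[ 0.2   0.23 -0.57  1.82  0.14  1.13 -0.29]
```

View pics/v6.png

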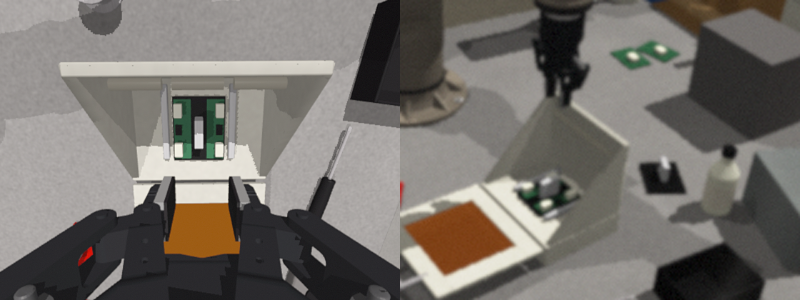

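The carrier lies flat and centred between the rails, at wrist-view half-res about (199,127). Back to the door bar.

```bash
python3 -m inch '[0,0,0.03,7,0,0,0.6, 0,0,0.06,14,0,0,0.6, 0,0,0.09,21,0,0,0.6, 0,0.001,0.12,28,0,0,0.6, 0,0.001,0.155,35,0,0,0.6, 0,0.002,0.19,42,0,0,0.6, 0,0.002,0.225,49,0,0,0.6, 0,0.002,0.26,56,0,0,0.6, 0,0.002,0.29,63,0,0,0.6, 0,0.002,0.32,70,0,0,0.6]'; python3 - <<'E'
from h import *
a=np.radians(97.6)
print(rel((.589,-.2625,.13),(np.cos(a),np.sin(a))))
E
```

```text
time_s: 15.93
eef_pos: [0.5832, -0.2243, 0.4437]
orientation: [0.167, 0.688, 0.165, -0.686]
wrist_force: [1.0, 0.2, -0.0]
finger_gap: 0.4
(array([0.159 , 0.0362, 0.0126]), [array([-160.47,    0.18,   -0.24]), array([19.53, -0.17, -0.13])])
```

```bash
python3 -m inch '[0.03,0.01,0.004,7,0,0,0.6, 0.06,0.02,0.008,14,0,0,0.6, 0.09,0.03,0.011,19.5,0,0,0.6, 0.12,0.036,0.0126,19.5,0,0,0.6, 0.145,0.036,0.0126,19.5,-0.2,-0.1,0.6, 0.159,0.036,0.0126,19.5,-0.2,-0.1,0.6, 0.159,0.036,0.0126,19.5,-0.2,-0.1,0.6]'; python3 - <<'E'
from h import *
a=np.radians(97.6)
print(rel((.589,-.2622,.056),(np.cos(a),np.sin(a))))
f=grab('wrist','w7');cv2.imwrite('pics/w7.png',f['color']);print(proj(f,(.589,-.2622,.054)))
E
```

```text
time_s: 16.52
eef_pos: [0.5875, -0.2617, 0.2803]
orientation: [-0.046, -0.703, -0.048, 0.708]
wrist_force: [0.1, -0.2, -0.1]
finger_gap: 0.4
(array([ 0.0696,  0.0009, -0.0019]), [array([-179.95,   -0.26,    0.59]), array([0.05, 0.37, 0.17])])
[284.03859156 223.00120823]
```

View pics/w7.png

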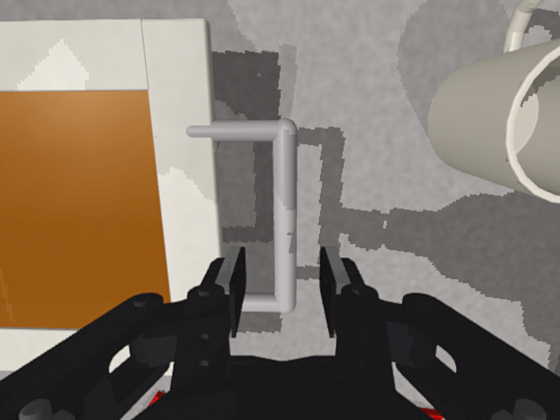

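The bar is at column 285 against 284 predicted, between the fingers. Descend and grip.

```bash
python3 -m inch '[0.02,0.001,-0.004,0,0,0,0.6, 0.04,0.001,-0.005,0,0.3,0.1,0.6, 0.055,0.001,-0.005,0,0.3,0.1,0.6, 0.064,0.001,-0.005,0,0.3,0.1,0.6, 0.068,0.001,-0.005,0,0.3,0.1,0.6, 0.068,0.001,-0.005,0,0.3,0.1,0.8, 0.068,0.001,-0.005,0,0.3,0.1,1, 0.068,0.001,-0.005,0,0.3,0.1,1, 0.068,0.001,-0.005,0,0.3,0.1,1, 0.068,0.001,-0.005,0,0.3,0.1,1]' 25; python3 d.py; python3 - <<'E'
import numpy as np
r=.271
for a0 in (-89,-56,-23,10):
    a=np.radians(a0+3.3*np.arange(1,11)); b=np.radians(a0)
    print(a0,*[(round(float(-r*(np.cos(x)-np.cos(b))),3),round(float(-r*(np.sin(x)-np.sin(b))),3)) for x in a])
E
```

```text
time_s: 17.4
eef_pos: [0.5932, -0.2619, 0.2155]
orientation: [0.047, 0.706, 0.047, -0.705]
wrist_force: [-1.9, 4.1, 6.2]
finger_gap: 0.153
-0.2678244005015374 0.006763373235399179 r 0.2679097846692599 phi -88.55341634948591 lat -0.008919389179879403 [-1.9  4.1  6.2] [ 0.133 -0.991  0.   ] [ 0.002 -0.    -1.   ]
-89 (-0.016, -0.001) (-0.031, -0.002) (-0.047, -0.005) (-0.062, -0.008) (-0.077, -0.013) (-0.092, -0.018) (-0.106, -0.024) (-0.12, -0.03) (-0.134, -0.038) (-0.147, -0.046)
-56 (-0.013, -0.009) (-0.025, -0.019) (-0.036, -0.029) (-0.047, -0.041) (-0.058, -0.052) (-0.067, -0.065) (-0.076, -0.077) (-0.084, -0.091) (-0.091, -0.105) (-0.098, -0.119)
-23 (-0.006, -0.015) (-0.011, -0.029) (-0.014, -0.044) (-0.018, -0.06) (-0.02, -0.075) (-0.021, -0.091) (-0.022, -0.106) (-0.021, -0.122) (-0.02, -0.138) (-0.017, -0.153)
10 (0.003, -0.015) (0.007, -0.03) (0.012, -0.045) (0.018, -0.06) (0.024, -0.074) (0.032, -0.088) (0.04, -0.101) (0.049, -0.114) (0.058, -0.126) (0.069, -0.138)
```

```bash
python3 -m inch '[-0.012,0,0,0,0,0,1, -0.028,-0.002,0,0,0,0,1, -0.045,-0.005,0,0,0,0,1, -0.061,-0.008,0,0,0,0,1, -0.077,-0.013,0,0,0,0,1, -0.092,-0.018,0,0,0,0,1, -0.106,-0.024,0,0,0,0,1, -0.12,-0.03,0,0,0,0,1, -0.134,-0.038,0,0,0,0,1, -0.147,-0.046,0,0,0,0,1]'; python3 d.py
```

```text
time_s: 18.23
eef_pos: [0.5867, -0.2162, 0.3641]
orientation: [0.047, 0.706, 0.047, -0.705]
wrist_force: [3.1, -4.1, -0.2]
finger_gap: 0.147
-0.22184251725782894 0.1554268693432711 r 0.2708719516250075 phi -54.984220923057705 lat -0.008432201297595004 [ 3.1 -4.1 -0.2] [ 0.133 -0.991  0.001] [ 0.003 -0.001 -1.   ]
```

```bash
python3 -m inch '[-0.013,-0.009,0,0,0,0,1, -0.025,-0.019,0,0,0,0,1, -0.036,-0.029,0,0,0,0,1, -0.047,-0.041,0,0,0,0,1, -0.057,-0.052,0,0,0,0,1, -0.066,-0.065,0,0,0,0,1, -0.075,-0.077,0,0,0,0,1, -0.083,-0.091,0,0,0,0,1, -0.09,-0.105,0,0,0,0,1, -0.096,-0.119,0,0,0,0,1]'; python3 d.py
```

```text
time_s: 19.07
eef_pos: [0.5702, -0.0985, 0.4627]
orientation: [0.048, 0.707, 0.045, -0.704]
wrist_force: [-4.6, -7.1, 10.9]
finger_gap: 0.15
-0.10342453597151878 0.2540349164075631 r 0.2742815586128997 phi -22.15257748005078 lat -0.007512789169484436 [-4.6 -7.1 10.9] [ 0.131 -0.991  0.004] [ 0.005 -0.004 -1.   ]
```

```bash
python3 -m inch '[-0.005,-0.015,0,0,0,0,1, -0.009,-0.029,0,0,0,0,1, -0.013,-0.044,0,0,0,0,1, -0.016,-0.06,0,0,0,0,1, -0.018,-0.075,0,0,0,0,1, -0.019,-0.091,0,0,0,0,1, -0.019,-0.106,0,0,0,0,1, -0.018,-0.122,0,0,0,0,1, -0.017,-0.138,0,0,0,0,1, -0.014,-0.153,0,0,0,0,1]'; python3 d.py
```

```text
time_s: 19.9
eef_pos: [0.549, 0.0553, 0.4774]
orientation: [0.048, 0.707, 0.046, -0.704]
wrist_force: [-10.0, 1.3, 20.3]
finger_gap: 0.15
0.051914002724839016 0.26870273898592617 r 0.27367174793437005 phi 10.93495127750728 lat -0.006214538208359371 [-10.    1.3  20.3] [ 0.132 -0.991  0.004] [ 0.004 -0.003 -1.   ]
```

```bash
python3 -m inch '[0.001,-0.015,0.001,0,0,0,1, 0.005,-0.03,0.002,0,0,0,1, 0.01,-0.045,0.002,0,0,0,1, 0.016,-0.06,0.002,0,0,0,1, 0.022,-0.074,0.002,0,0,0,1, 0.03,-0.087,0.002,0,0,0,1, 0.038,-0.099,0.002,0,0,0,1, 0.045,-0.109,0.002,0,0,0,1, 0.052,-0.117,0.002,0,0,0,1, 0.056,-0.122,0.002,0,0,0,1]'; python3 d.py;  python3 -m inch '[0.004,-0.003,0,0,0,0,1, 0.007,-0.006,0,0,0,0,1, 0.01,-0.009,0,0,0,0,1, 0.012,-0.011,0,0,0,0,1, 0.012,-0.011,0,0,0,0,1]'; python3 d.py
```

```text
time_s: 20.73
eef_pos: [0.5301, 0.1788, 0.4214]
orientation: [0.048, 0.707, 0.047, -0.704]
wrist_force: [-0.5, 6.9, 8.0]
finger_gap: 0.151
0.17716978818402676 0.21269107168621748 r 0.27681514738215574 phi 39.7939998291443 lat -0.0034551720805329235 [-0.5  6.9  8. ] [ 0.135 -0.991  0.002] [ 0.005 -0.001 -1.   ]
time_s: 21.15
eef_pos: [0.5281, 0.1913, 0.4101]
orientation: [0.048, 0.707, 0.048, -0.704]
wrist_force: [0.2, 6.1, 4.4]
finger_gap: 0.15
0.1899750229658464 0.20138765756865123 r 0.27685284533820886 phi 43.32965540761512 lat -0.0032187214622169807 [0.2 6.1 4.4] [ 0.136 -0.991  0.001] [ 0.005 -0.    -1.   ]
```

```bash
python3 -m inch '[0.001,-0.001,0,0,0,0,1, 0.002,-0.001,0,0,0,0,1, 0.003,-0.002,0,0,0,0,1, 0.004,-0.002,0,0,0,0,1, 0.004,-0.002,0,0,0,0,1]'; python3 d.py
```

```text
time_s: 21.57
eef_pos: [0.5283, 0.1921, 0.4087]
orientation: [0.049, 0.708, 0.047, -0.703]
wrist_force: [-4.4, -14.5, 33.5]
finger_gap: 0.145
0.1903182756437164 0.1999854792500974 r 0.2760710741002917 phi 43.5811647073794 lat -0.003913620255140315 [ -4.4 -14.5  33.5] [ 0.134 -0.991  0.003] [ 0.008 -0.002 -1.   ]
```

The door has reached its shut stop: force rose with no further travel. I'll ease off, release, lift clear and check.

```bash
python3 -m inch '[-0.002,0,0,0,0,0,1, -0.002,0,0,0,0,0,0.8, -0.002,0,0,0,0,0,0.65, -0.002,0,0,0,0,0,0.65, -0.002,0,0,0,0,0,0.65, -0.02,0,0,0,0,0,0.65, -0.04,0,0,0,0,0,0.65, -0.07,0,0,0,0,0,0.65, -0.1,0,0,0,0,0,0.65, -0.1,0,0,0,0,0,0.65]'; python3 -m inch '[0,0.03,0,0,0,0,0.65, 0,0.06,0,0,0,0,0.65, 0,0.1,0,0,0,0,0.65, 0,0.14,0,0,0,0,0.65, 0,0.18,0,0,0,0,0.65, 0,0.22,0,0,0,0,0.65, 0,0.26,0,0,0,0,0.65, 0,0.3,0,0,0,0,0.65, 0,0.33,0,0,0,0,0.65, 0,0.33,0,0,0,0,0.65]'; python3 - <<'E'
from h import *
f=grab('top','t9');g=grab('scene','s9')
a=cv2.resize(f['color'][155:265,170:280],(400,400),interpolation=cv2.INTER_CUBIC)
b=cv2.resize(g['color'][100:280,220:400],(400,400),interpolation=cv2.INTER_CUBIC)
cv2.imwrite('pics/v9.png',np.hstack([a,b]))
o=dict(np.load('pics/t0.npz'));d=cv2.absdiff(o['color'],f['color']).max(2)
print('bar-region diff top',d[180:250,178:200].mean(), 'window',d[180:240,205:250].mean())
print(telemetry.state()['eef_pos'])
E
```

```text
time_s: 22.4
eef_pos: [0.5278, 0.1932, 0.5142]
orientation: [0.048, 0.711, 0.048, -0.7]
wrist_force: [-0.0, -0.1, -0.6]
finger_gap: 0.349
time_s: 23.23
eef_pos: [0.572, -0.1405, 0.5139]
orientation: [0.046, 0.71, 0.044, -0.701]
wrist_force: [-1.0, 0.4, -0.4]
finger_gap: 0.349
bar-region diff top 8.688311688311689 window 8.259629629629629
[ 0.57225197 -0.13485535  0.51403846]
```

View pics/v9.png

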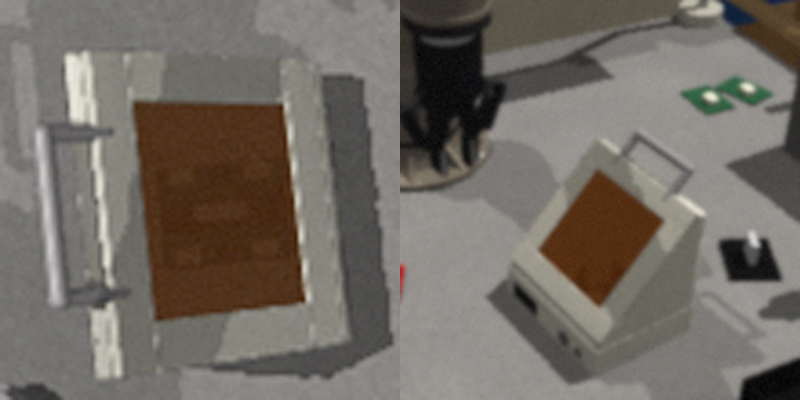

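The bar ends are back at top pixels (182.4,190) and (186,238.5), the same as at the start, so the door is shut. The loaded carrier shows through the window.

```bash
python3 -c "
from h import *
print(job.hand_in())"
```

```text
the job is handed in; nothing more can be done
None
```

I opened the door, set the loaded carrier flat between the rails, closed the door and handed the job in at about 23 s of the 72 s allowed.

- **Door:** I held its pull bar the whole way down to the stop and the whole way back up to shut. When I released it, the bar was at the same top-view pixels as before opening, so it is fully shut.
- **Carrier:** A wrist picture after release showed it flat and centred between the rails. It shows through the door window in the final picture.
- **Forces:** The highest readings I took were about 42 N when the carrier touched the floor, and about 35 N pressing the door onto its stops. The robot was clear of everything at hand-in.
- **Carrier release:** I eased up about 1 mm before opening the fingers. The force reading suggests the carrier was hanging free by then, so it probably dropped that last millimetre.
- **Measurements that disagreed:** My box angle estimates varied between 96.4° and 98.3°. My hinge estimate was about 3–4 mm off, which showed up as moderate side forces of up to about 22 N while guiding the door.
- **Other objects:** I never moved the bare carrier, the red look-alikes or the other items on the bench. I did not compare their positions before and after.

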